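# Put the small cutting board into the sanitiser drawer and latch it

### The job

Three white cutting boards stand on edge in the slotted rack. Slide the smallest one straight up out of its slot, lay it flat on the floor of the open drawer of the steel sanitiser (lower it in, do not drop it from above), then press the drawer fully home until its catch holds and let go, checking that it stays shut. Leave the two large boards in the rack and the bowl and the jar where they are.

Things in the scene. Friction and masses are not known exactly. Their poses are not given: they have to be found in the camera images.
- rack: Fixed steel rack, base 150 x 165 x 8 mm; origin at the centre of its underside, on the work surface. Three slots run along its x axis, side by side along its y axis at y = -60, 0 and +60 mm; each is 14 mm wide, between two sheets 3 mm thick and 140 mm long whose tops are 80 mm above the work surface. Boards stand on the base, 8 mm above the work surface.
- board_mid (a point): Centre of the small cutting board, white plastic, 120 mm (its x) x 10 mm thick (its y) x 140 mm (its z, up while it stands in the rack); 0.11 to 0.23 kg. It stands in any one of the three slots, its x along the slot; its top edge is then 148 mm above the work surface, 68 mm above the rack's sheets.
- board: The same small board; origin at the centre of its lower edge as it stands in the rack, axes as for board_mid.
- large1_mid (a point): Centre of a large cutting board, white plastic, 200 x 10 x 150 mm (its x, y, z), with a hand slot near its upper edge. It stands in another slot and stays there.
- large2_mid (a point): Centre of the other large cutting board, same as large1.
- drawer (a joint): Opening of the sanitiser's drawer in m: 0 against the inner stop, 0.17 fully out; it starts 0.15 to 0.17 open and stays where it is left (under 1 N of friction, about 1.5 N more at 0.1 m/s). In the last 35 mm a spring pushes it back out with 1.3 to 2.4 N; a roller catch snaps over at about 0.010 (some 8 to 10 N of steady push in all, with a sharper jolt as it snaps) and then holds it at about 0.004. Short of the catch it springs back out to about 0.036.
- drawer_in (a point): Centre of the drawer's inner floor, 18 mm above the work surface; moves with the drawer. Its x axis points into the cabinet (the drawer closes along +x and opens along -x), z is up. Inside the drawer is 150 mm along x by 190 mm along y; side and back walls rise 32 mm above the floor and are 5 mm thick. The front panel, at -x, rises 80 mm above the floor.
- drawer_front (a point): Centre of the outer face of the drawer's plain steel front panel (no handle), 52 mm above the work surface; moves with the drawer, axes as drawer_in. The panel is 226 mm wide (y), 92 mm high and 14 mm thick: push here along +x.
- cabinet: Fixed steel sanitiser cabinet, 200 (x) x 230 (y) x 105 mm high; origin at the centre of its underside on the work surface; the drawer opens out of its -x face. With the drawer on its stop the outer face of the panel is 114 mm from the origin along -x.
- bowl: Steel bowl, 150 mm across, 70 mm high, bystander; origin at the centre of its underside.
- jar: Glass jar, 70 mm across, 110 mm high, bystander; origin at the centre of its underside.
Things that resemble listed ones, but are neither listed nor needed, are in the scene too. Leave any blue or yellow look-alike of the part that bears large1_mid alone.

How it is judged:
By the outcome, as a careful person would: the job done as asked, in the order asked, and still so for the second after the job is handed in, with the robot touching nothing.
It also fails if it takes over 69 s, if anything falls off the work surface, if the arm or the gripper's body presses on something with over 40 N, if the wrist force passes 120 N, or if a joint passes its speed limit or range.

### The arm

A 6-joint arm with a two-finger parallel gripper is mounted at the origin on the work surface. World frame = base frame: x ahead of the robot, y to its left, z up, the work surface at z = 0. Lengths are in mm, angles in rad, forces in N, time in s.
With the tool pointing down it reaches from about 350 to 950 mm from the base axis. Payload 17.4 kg.
Tool frame: the origin (TCP) lies between the finger pads; the fingertips stand 17 mm ahead of it and the grasp point (between the pads) lies 2 mm behind it; z points along the fingers, y is the line along which they close (so a half turn about z gives the same grasp; the last joint's range is limited). The gripper opens to 93 mm and grips with 3 to 60 N. Pads are 15 mm wide; open, the fingers measure 128 mm over their backs; the gripper's body (75 mm by 188 mm) begins 65 mm behind the grasp point.
Start: joints at [1.209, 0.116, 1.442, -0, 1.584, -0.038], TCP at [214.774, 639.925, 213.446] pointing down, gripper open.
Joint ranges: [-2.83, 2.83], [-0.83, 2.19], [0.07, 2.5], [-1.14, 4.28], [0.01, 3], [-2.97, 2.97]. Speed limits (rad/s): [1.89, 1.89, 2.22, 3.14, 3.14, 3.14].

### API

Orientations are given as a rotation vector (axis times angle).
In Python, from station import manip gives the robot as it stands.
- The arm moves only by the tool send_rows, never from a script. Its arguments are lists of equal length, an entry for each row: "translation": the shift along the tool's x, y, z in mm, a list of three; "twist": the turn about the tool's z in degrees. A call has 1 to 12 rows; each row shifts and turns the commanded pose from where the row before left it, along the tool's axes as they then stand; what a row does not reach is not made up. A row lasts 1/12 s, in which the tool goes at most 41.7 mm and 7.16 degrees, less where a joint would pass 70% of its speed; a pose out of reach is approached as far as the arm can. A call with a gripper value outside its range is refused whole. "grip" is the finger opening in mm, from 0 to 93, set as the call begins (left out, the last holds). The fingers move at their own pace and stop on an object; "grip_force" is the grip in N (left out, the last holds). Time passes only in rows, so rows that do not move let the fingers close. It gives the time, the measured TCP pose, the force, the opening and the grip force at its end, in the units of the state.
- manip.read_state(): the state, without advancing time (a new reading comes with each control period).
- manip.get_image(name): name is "side" or "top"; returns the picture (400x640x3 uint8, red, green, blue); there is no depth.
- manip.calibration(name): a dict with "mtx" (3x3 intrinsics, pixels), "origin" and "attitude" of the camera in the world. Camera axes: x right, y down, z forward; pixel columns grow to the right and rows downward; lengths in mm; the calibration is good to about 2 mm. A picture is of the moment at which its call begins. calibration takes no time and is no camera call.
- manip.finish_job(): hands the job in; it is judged then, once.
The state is a dict: "time_s": time; "qpos": joint angles; "joint_velocities": joint speeds; "joint_efforts": joint torques, N m; "position": TCP position; "tool_rot": TCP orientation; "force": force on the tool from outside, world axes, zero at the start; "wrist_torque": the same for the moment, N m; "grip_width": finger opening in mm; "grip_force": force on a finger pad.
Only numpy, scipy, OpenCV 4.12 (cv2) and the standard library are available. Lean on these libraries where they do the work, as an engineer would, in place of code of your own. Each camera call takes 0.05 s, during which the arm holds its last target. There are 200 camera calls.

## Working session

There is one attempt and no reset: what is moved stays moved. The work goes in short steps, Python scripts to look and compute and a tool call to move; the robot and the scene stay as the last step left them, time stands still between calls to the robot, and variables do not carry over. Pictures are saved under pics/ and viewed, at most 10 in all, crops included, and the job is handed in when it is done.

Besides the shell and the picture viewer there is one more tool, called after "Request:" as name(argument=value, ...) on one line, values as JSON. send_rows: Moves the arm, as the interface text tells. Its arguments: {"type":"object","properties":{"translation":{"type":"array","items":{"type":"array","items":{"type":"number"}}},"twist":{"type":"array","items":{"type":"number"}},"grip":{"type":"number"},"grip_force":{"type":"number"}},"required":["translation","twist"]}

```bash
mkdir -p pics
python3 - <<'E'
from station import manip
import cv2
for n in("side","top"):
    cv2.imwrite(f"pics/{n}0.png",cv2.cvtColor(manip.get_image(n),cv2.COLOR_RGB2BGR)); print(n,manip.calibration(n))
s=manip.read_state();print(s["time_s"],s["position"],s["tool_rot"],s["force"])
E
```

```text
side {'mtx': array([[395.5223942 ,   0.        , 315.79002144],
       [  0.        , 395.5223942 , 200.48163923],
       [  0.        ,   0.        ,   1.        ]]), 'origin': array([ 455.21331214, -984.260992  ,  692.37569441]), 'attitude': array([-2.11901363,  0.01659065, -0.03163505])}
top {'mtx': array([[451.62363815,   0.        , 325.27266143],
       [  0.        , 451.62363815, 197.73630256],
       [  0.        ,   0.        ,   1.        ]]), 'origin': array([ 359.8665788 ,   16.58010126, 1660.42088886]), 'attitude': array([-2.16896867,  2.19138202, -0.10984546])}
0.1 [214.71512633 639.7531404  212.77401435] [-5.06445260e-01 -3.10029071e+00  1.55401899e-03] [ 0.87199331 -0.01167476 -0.11199076]
```

View pics/side0.png

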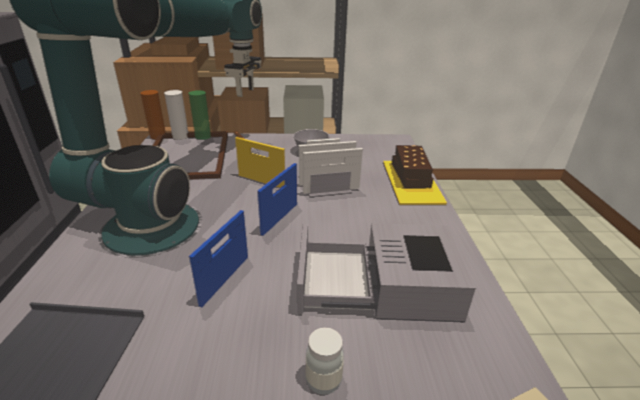

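View pics/top0.png

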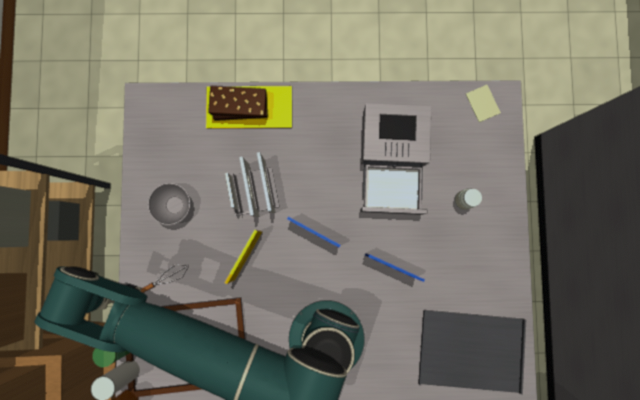

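The side view shows the rack around (330,165), the drawer around (337,275), the jar at (325,360) and the bowl at (311,140). In the top view there are three white boards, at (231,195), (248,187) and (266,183). The leftmost one is clearly the shortest, so it is the candidate. The blue and yellow boards are look-alikes. I'll confirm this with a crop.

```bash
cat > h.py <<'E'
import numpy as np,cv2
from station import manip
def cam(n):
    c=manip.calibration(n);return c["mtx"],np.array(c["origin"]),cv2.Rodrigues(np.array(c["attitude"]))[0]
def onz(n,uv,z):
    K,o,R=cam(n);d=R@np.linalg.solve(K,[uv[0],uv[1],1]);return o+d*(z-o[2])/d[2]
def proj(n,P):
    K,o,R=cam(n);q=K@(R.T@(np.array(P)-o));return q[:2]/q[2]
E
python3 - <<'E'
from h import *
t=cv2.imread("pics/top0.png");s=cv2.imread("pics/side0.png")
# attitude sanity: table pt below camera
print(proj("top",[214,640,213]),proj("side",[214,640,213]))
a=cv2.resize(t[145:225,215:295],(390,390),interpolation=cv2.INTER_CUBIC)
b=cv2.resize(s[120:200,285:365],(390,390),interpolation=cv2.INTER_CUBIC)
c=cv2.resize(t[155:220,355:435],(390,int(65*390/80)),interpolation=cv2.INTER_CUBIC)
pic=np.zeros((390,790,3),np.uint8);pic[:,:390]=a;pic[:,400:]=b;cv2.imwrite("pics/crop.png",pic)
g=cv2.cvtColor(t,cv2.COLOR_BGR2GRAY)
hsv=cv2.cvtColor(t,cv2.COLOR_BGR2HSV)
for th in(190,205):
  m=np.zeros_like(g);m[145:225,215:295]=((g>th)&(hsv[...,1]<40))[145:225,215:295]*255
  for k in cv2.findContours(m,cv2.RETR_EXTERNAL,cv2.CHAIN_APPROX_NONE)[0]:
    if cv2.contourArea(k)>8: print(th,cv2.minAreaRect(k))
m=np.zeros_like(g);m[155:220,355:435]=(g>185)[155:220,355:435]*255
for k in cv2.findContours(m,cv2.RETR_EXTERNAL,cv2.CHAIN_APPROX_NONE)[0]:
    if cv2.contourArea(k)>100:
        r=cv2.minAreaRect(k);print("drawer",r);print([onz("top",p,18).round() for p in cv2.boxPoints(r)],onz("top",r[0],18).round())
E
```

```text
[123.12361379 287.27809408] [245.62908988  94.10720685]
190 ((245.76515197753906, 185.54441833496094), (55.9002799987793, 1.2481298446655273), 79.28687286376953)
190 ((263.3260192871094, 181.53382873535156), (56.088417053222656, 1.2542866468429565), 78.9964599609375)
drawer ((391.6942138671875, 189.130859375), (49.351280212402344, 35.89788818359375), 2.544804573059082)
[array([ 477., -151.,   18.]), array([ 609., -159.,   18.]), array([ 599., -340.,   18.]), array([ 467., -331.,   18.])] [ 538. -245.   18.]
```

View pics/crop.png

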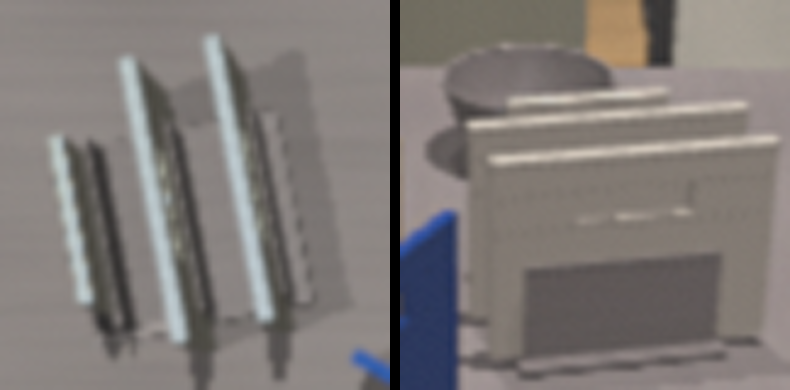

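The crop confirms it. In the top view the leftmost board (crop (57,140) to (84,300)) is shorter than the other two, and in the side view it is the lowest and rearmost, at about (588,97). It has no hand slot showing, so it's the small board in the +y slot. Next I'll measure it and look at the drawer.

Run:
```python
from h import *
t=cv2.imread("pics/top0.png");s=cv2.imread("pics/side0.png")
T=lambda c:np.array([215+c[0]/4.875,145+c[1]/4.875])
a,b=onz("top",T((57,138)),148),onz("top",T((84,302)),148)
print("board top",a,b,(a+b)/2,np.linalg.norm(a-b),np.degrees(np.arctan2(*(a-b)[[1,0]])))
S=lambda c:np.array([285+(c[0]-400)/4.875,120+c[1]/4.875])
c,d=onz("side",S((510,100)),148),onz("side",S((667,92)),148);print("side",c,d,(c+d)/2)
for p,q in (((127,58),(178,338)),((211,38),(265,318))):
    p,q=onz("top",T(p),158),onz("top",T(q),158);print("large",(p+q)/2,np.linalg.norm(p-q),np.degrees(np.arctan2(*(p-q)[[1,0]])))
A=cv2.resize(t[95:220,350:445],None,fx=4,fy=4,interpolation=cv2.INTER_CUBIC)
B=cv2.resize(s[220:325,285:480],(400,215),interpolation=cv2.INTER_CUBIC)
pic=np.zeros((500,790,3),np.uint8);pic[:,:380]=A;pic[:215,390:]=B;cv2.imwrite("pics/crop2.png",pic)
```

```text
board top [582.56378942 331.48279487 148.        ] [468.67687882 311.95978202 148.        ] [525.62033412 321.72128844 148.        ] 115.54815634933364 9.727354935343994
side [466.9784883  310.68262229 148.        ] [581.55193365 327.10828907 148.        ] [524.26521097 318.89545568 148.        ]
large [539.51355672 263.79284802 158.        ] 196.90036011311628 10.498548933109006
large [552.77617447 205.27163588 158.        ] 197.5648592483056 10.887533447932693
```

View pics/crop2.png

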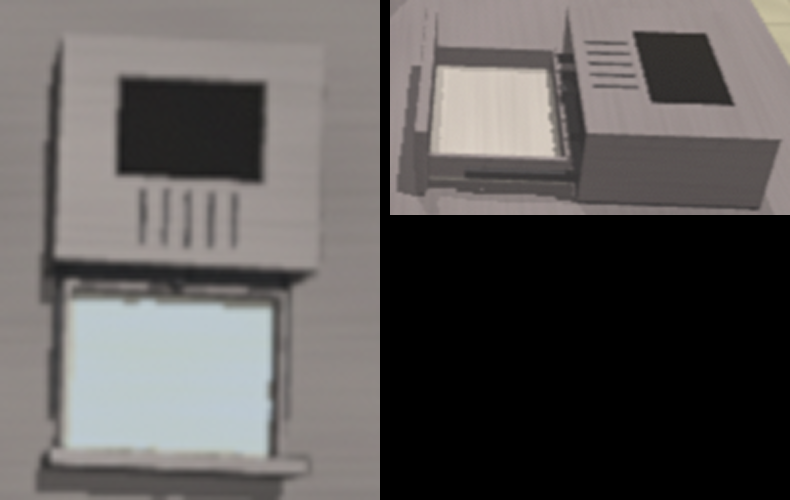

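The crop shows the cabinet top spanning (62,38) to (322,268). The drawer panel top runs (52,452) to (308,465), and the pale floor spans (65,300) to (273,455). Next I'll convert these to world positions.

Run:
```python
from h import *
T=lambda c:np.array([350+c[0]/4,95+c[1]/4])
def P(c,z): return onz("top",T(c),z)
cb=[P(c,105) for c in((64,36),(323,46),(317,270),(54,261))]
for x in cb: print("cab",x.round(1))
C=sum(cb)/4; print("cab centre",C.round(1))
pl=[P(c,98) for c in((51,464),(307,473),(308,459),(53,449))]
for x in pl: print("panel",x.round(1))
yw=lambda a,b:np.degrees(np.arctan2(-(a-b)[0],(a-b)[1]))
print("yaw",yw(cb[0],cb[1]),yw(cb[3],cb[2]),yw(pl[0],pl[1]),yw(pl[3],pl[2]))
fl=[P(c,18) for c in((68,302),(274,306),(270,457),(64,452))]
for x in fl: print("floor",x.round(1))
print("floor c",sum(fl)/4)
F=(pl[0]+pl[1])/2; psi=np.radians(np.mean([yw(cb[0],cb[1]),yw(cb[3],cb[2]),yw(pl[0],pl[1]),yw(pl[3],pl[2])]))
ex=np.array([np.cos(psi),np.sin(psi)]);d=(C-F)[:2]
print("psi",np.degrees(psi),"F",F,"opening",d@ex-114,"lat",d@[-ex[1],ex[0]])
print("drawer_in",F[:2]+ex*(14+75), (C[:2]-ex*(114+.16)+0))
R=cv2.Rodrigues(np.array(manip.read_state()["tool_rot"]))[0];print(R.round(3))
```

```text
cab [ 831.1 -147.7  105. ]
cab [ 820.3 -376.4  105. ]
cab [ 620.4 -364.8  105. ]
cab [ 630.4 -135.2  105. ]
cab centre [ 725.6 -256.1  105. ]
panel [ 453.7 -130.    98. ]
panel [ 443.6 -352.2   98. ]
panel [ 455.7 -353.5   98. ]
panel [ 466.7 -132.    98. ]
yaw -2.7020935804649486 -2.4963296755804154 -2.595096341794159 -2.8245247797639585
floor [ 607.3 -155.9   18. ]
floor [ 601.9 -345.5   18. ]
floor [ 462.8 -337.7   18. ]
floor [ 469.3 -149.6   18. ]
floor c [ 535.34162733 -247.16322494   18.        ]
psi -2.6545110944008705 F [ 448.62663463 -241.12485992   98.        ] opening 163.32688092172526 lat -2.0850689641952322
drawer_in [ 537.53113401 -245.24675129] [ 611.52186426 -250.76450229]
[[-0.948  0.318 -0.   ]
 [ 0.318  0.948 -0.001]
 [ 0.    -0.001 -1.   ]]
```

Measured: small board top centre (525, 320, 148) with yaw 10.3°, and drawer_in about (537, -246) with yaw -3°. The sizes and slot spacing check out.

The tool can't tilt, so I'll stand the board in the drawer and let it lean down gradually against one finger.

Request:
send_rows(translation=[[0,0,0],[0,0,0],[0,0,0],[0,0,0],[0,0,0],[-18,-27,0],[-18,-27,0],[-18,-27,0],[-18,-27,0],[-18,-27,0],[-18,-27,0],[-18,-27,0]], twist=[-5.8,-5.8,-5.8,-5.7,-5.7,0,0,0,0,0,0,0], grip=44)

```text
time_s: 1.1
position: [373.1, 475.0, 213.1]
tool_rot: [0.281, -3.129, 0.001]
force: [0.7, -0.1, -0.2]
grip_width: 44.0
grip_force: 0.0
```

Request:
send_rows(translation=[[-18,-27,0],[-18,-27,0],[-18,-27,0],[-18,-27,0],[-18,-27,0],[-18,-27,0],[-14,-19,0],[0,0,0],[0,0,0]], twist=[0,0,0,0,0,0,0,0,0])

```text
time_s: 1.85
position: [525.1, 319.1, 213.0]
tool_rot: [0.277, -3.128, 0.0]
force: [-0.6, 0.1, 0.3]
grip_width: 43.8
grip_force: 0.0
```

```bash
cat >> h.py <<'E'
def rel(tx,ty,tz,yaw=None):
    s=manip.read_state();R=cv2.Rodrigues(np.array(s["tool_rot"]))[0];p=np.array(s["position"])
    ya=np.degrees(np.arctan2(R[1,1],R[0,1]));print("t",s["time_s"],"pos",p.round(1),"tool y at",ya.round(2),"F",np.round(s["force"],1),"w",round(float(s["grip_width"]),1),"gf",round(float(s["grip_force"]),1),"q",np.round(s["qpos"],2))
    if yaw is not None:
        print("twist",round(float(-(yaw-ya)),2));a=np.radians(yaw);y=np.array([np.cos(a),np.sin(a),0]);z=np.array([0,0,-1.]);R=np.c_[np.cross(y,z),y,z]
    print("tool delta",(R.T@(np.array([tx,ty,tz])-p)).round(1))
E
python3 - <<'E'
from h import *
rel(525,320.3,123,100.3)
t=manip.get_image("top")[:,:,::-1];s=manip.get_image("side")[:,:,::-1]
cv2.imwrite("pics/c3.png",np.hstack([cv2.resize(t[130:230,190:290],(395,395),interpolation=cv2.INTER_CUBIC),cv2.resize(s[70:200,270:400],(395,395),interpolation=cv2.INTER_CUBIC)]))
E
```

```text
t 1.85 pos [525.1 319.1 213. ] tool y at 100.13 F [-0.6  0.1  0.3] w 43.8 gf 0.0 q [ 0.5  -0.01  1.58  0.    1.58 -1.24]
twist -0.17
tool delta [-0.1  1.2 90. ]
```

View pics/c3.png

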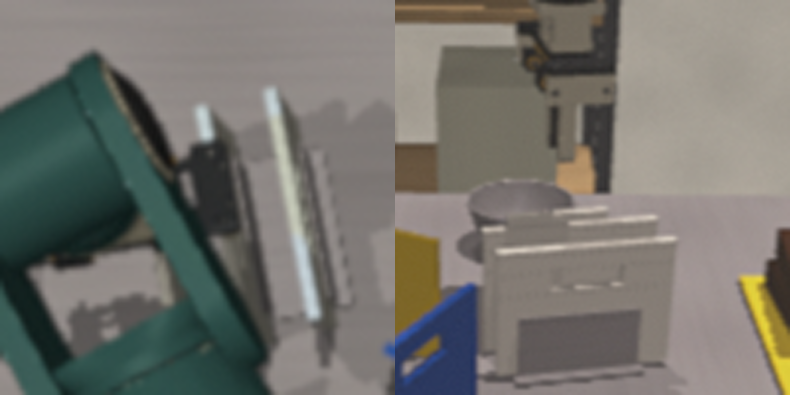

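The gripper is centred above the small board (side crop (575,150)), and the large boards are clear. I'll go down, watching the force.

Request:
send_rows(translation=[[0,1,15],[0,0,15],[0,0,15],[0,0,13],[0,0,12],[0,0,10],[0,0,10],[0,0,0]], twist=[0,0,0,0,0,0,0,0])

```text
time_s: 2.62
position: [523.8, 320.6, 121.0]
tool_rot: [0.28, -3.127, 0.002]
force: [-0.5, -0.0, -0.6]
grip_width: 43.9
grip_force: 0.0
```

Request:
send_rows(translation=[[0,0,0],[0,0,0],[0,0,0],[0,0,0],[0,0,0],[0,0,0]], twist=[0,0,0,0,0,0], grip=5, grip_force=25)

```text
time_s: 3.12
position: [524.6, 321.0, 123.8]
tool_rot: [-0.28, 3.129, 0.0]
force: [0.5, 1.3, 2.8]
grip_width: 9.6
grip_force: 24.9
```

The grip stopped at 9.6 mm, which matches the 10 mm board. Lifting straight up.

Request:
send_rows(translation=[[0,0,-6],[0,0,-10],[0,0,-14],[0,0,-16],[0,0,-18],[0,0,-20],[0,0,-20],[0,0,-22],[0,0,-22],[0,0,-22],[0,0,-20],[0,0,0]], twist=[0,0,0,0,0,0,0,0,0,0,0,0])

```text
time_s: 4.12
position: [525.0, 321.1, 319.5]
tool_rot: [-0.28, 3.123, 0.004]
force: [1.3, 0.1, -1.1]
grip_width: 9.9
grip_force: 25.0
```

Run:
```python
from h import *
a=np.radians(-3);ey=np.array([-np.sin(a),np.cos(a)])
for s in(1,-1):
    t=np.array([537,-246])+ey*s*(95-5-7); print(t); rel(*t,312,87)
```

```text
[ 541.34388437 -163.11374862]
t 4.1167 pos [525.  321.1 319.5] tool y at 100.24 F [ 1.3  0.1 -1.1] w 9.9 gf 25.0 q [ 0.51 -0.03  1.42 -0.    1.74 -1.24]
twist 13.24
tool delta [ -41.7 -482.7    7.5]
[ 532.65611563 -328.88625138]
t 4.1167 pos [525.  321.1 319.5] tool y at 100.24 F [ 1.3  0.1 -1.1] w 9.9 gf 25.0 q [ 0.51 -0.03  1.42 -0.    1.74 -1.24]
twist 13.24
tool delta [ -41.7 -648.7    7.5]
```

Request:
send_rows(translation=[[0,0,0],[0,0,0],[0,0,0],[-1,-15,0],[-2,-25,0],[-3,-30,0],[-3,-32,0],[-3,-32,0],[-3,-32,0],[-3,-32,0],[-3,-32,0],[-3,-32,0]], twist=[4.4,4.4,4.4,0,0,0,0,0,0,0,0,0])

```text
time_s: 5.12
position: [534.2, 55.9, 313.6]
tool_rot: [0.078, 3.14, -0.0]
force: [0.7, 0.2, -1.8]
grip_width: 9.8
grip_force: 25.0
```

Request:
send_rows(translation=[[-3,-32,0],[-3,-32,0],[-3,-32,0],[-3,-32,0],[-3,-32,0],[-3,-32,0],[-2,-20,5],[-1,-9,3],[0,0,0],[0,0,0]], twist=[0,0,0,0,0,0,0,0,0,0])

```text
time_s: 5.95
position: [544.2, -163.6, 305.3]
tool_rot: [-0.081, -3.14, -0.001]
force: [-0.5, 0.5, -1.4]
grip_width: 10.0
grip_force: 25.0
```

Run:
```python
from h import *
rel(541.3,-163,143,87)
t=manip.get_image("top")[:,:,::-1];s=manip.get_image("side")[:,:,::-1]
cv2.imwrite("pics/c4.png",np.hstack([cv2.resize(t[100:240,330:470],(395,395),interpolation=cv2.INTER_CUBIC),cv2.resize(s[150:310,270:430],(395,395),interpolation=cv2.INTER_CUBIC)]))
```

```text
t 5.95 pos [ 544.2 -163.6  305.3] tool y at 87.05 F [-0.5  0.5 -1.4] w 10.0 gf 25.0 q [-0.34 -0.13  1.54  0.    1.73 -1.86]
twist 0.05
tool delta [  2.9   0.5 162.3]
```

View pics/c4.png

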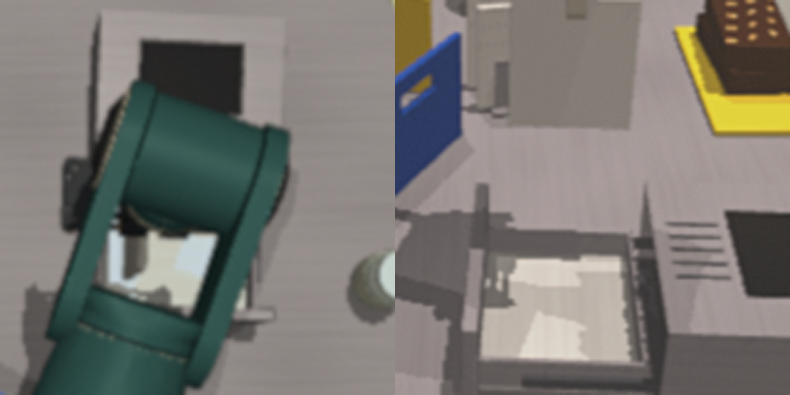

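The side crop shows the board hanging clear with its bottom edge at (510,123) to (632,128). The drawer's far wall has its top edge at y≈232 and its floor edge at y≈257 (x 487 to 628). I'll check the clearance in that same view.

Run:
```python
from h import *
f=395/160;S=lambda c:(270+(c[0]-395)/f,150+c[1]/f)
for n,c,z in(("bot L",(510,122),189.5),("bot R",(632,128),189.5),("floor L",(487,256),18),("floor R",(625,257),18),("wall top inner L",(487,234),50),("wall topR",(632,237),50),("front floor L",(482,361),18),("near floor R",(633,361),18),("floor left mid",(484,300),18),("floor right mid",(630,300),18)):
    print(n,onz("side",S(c),z).round(1))
```

```text
bot L [ 485.6 -156.1  189.5]
bot R [ 605.8 -167.3  189.5]
floor L [ 463.6 -153.9   18. ]
floor R [ 613.7 -156.4   18. ]
wall top inner L [ 463.5 -156.4   50. ]
wall topR [ 618.  -162.2   50. ]
front floor L [ 457.9 -310.5   18. ]
near floor R [ 601.6 -311.7   18. ]
floor left mid [ 460.1 -224.7   18. ]
floor right mid [ 610.1 -225.7   18. ]
```

Request:
send_rows(translation=[[2,-4,0],[3,-6,0],[0,0,14],[0,0,18],[0,0,20],[0,0,20],[0,0,20],[0,0,18],[0,0,16],[0,0,14],[0,0,10],[0,0,0]], twist=[0,0,0,0,0,0,0,0,0,0,0,0])

```text
time_s: 7.05
position: [538.2, -173.1, 152.8]
tool_rot: [-0.081, -3.138, -0.001]
force: [-0.3, 0.8, -2.1]
grip_width: 9.7
grip_force: 25.0
```

Request:
send_rows(translation=[[0,0,4],[0,0,4],[0,0,3],[0,0,3],[0,0,0],[0,0,0]], twist=[0,0,0,0,0,0])

```text
time_s: 7.55
position: [539.1, -173.5, 141.5]
tool_rot: [0.081, 3.14, -0.0]
force: [-0.2, 0.1, -2.4]
grip_width: 9.6
grip_force: 25.0
```

Run:
```python
from h import *
rel(541,-173,133.8,87)
s=manip.get_image("side")[:,:,::-1]
cv2.imwrite("pics/c5.png",cv2.resize(s[180:310,270:430],(790,642)[:2],interpolation=cv2.INTER_CUBIC)[:600])
```

```text
t 7.55 pos [ 539.1 -173.5  141.5] tool y at 87.05 F [-0.2  0.1 -2.4] w 9.6 gf 25.0 q [-0.36 -0.09  1.77 -0.    1.47 -1.88]
twist 0.05
tool delta [-1.9  0.6  7.7]
```

View pics/c5.png

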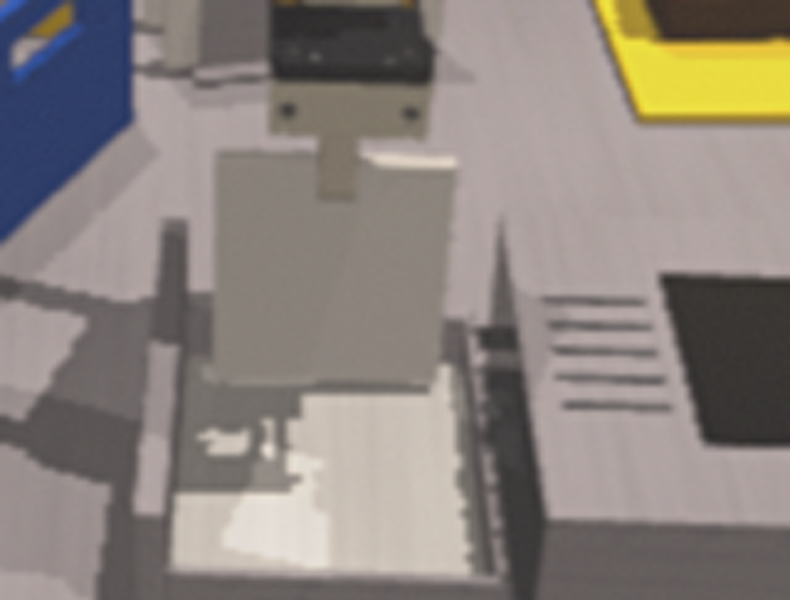

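The board hangs inside the drawer (bottom edge (212,380) to (430,388)), centred between the panel and the back wall. I'll feel for the +y wall, then the floor.

Request:
send_rows(translation=[[0,2,0],[0,2,0],[0,1,0],[0,0,0]], twist=[0,0,0,0])

```text
time_s: 7.93
position: [539.3, -168.2, 141.6]
tool_rot: [0.08, 3.14, 0.0]
force: [-0.2, -0.8, -1.9]
grip_width: 9.8
grip_force: 25.0
```

Request:
send_rows(translation=[[0,2,0],[0,2,0],[0,0,0]], twist=[0,0,0])

```text
time_s: 8.18
position: [539.5, -164.2, 141.5]
tool_rot: [0.081, 3.141, 0.0]
force: [-0.5, 0.1, -1.9]
grip_width: 9.6
grip_force: 25.0
```

Request:
send_rows(translation=[[0,2,0],[0,2,0],[0,0,0]], twist=[0,0,0])

```text
time_s: 8.43
position: [539.7, -160.2, 141.4]
tool_rot: [-0.081, -3.141, -0.0]
force: [0.1, 0.5, -1.4]
grip_width: 9.6
grip_force: 25.0
```

Request:
send_rows(translation=[[0,2,0],[0,0,0]], twist=[0,0])

```text
time_s: 8.6
position: [539.8, -158.2, 141.5]
tool_rot: [0.081, 3.141, 0.0]
force: [-0.4, 0.7, -1.4]
grip_width: 9.8
grip_force: 25.0
```

Request:
send_rows(translation=[[0,2,0],[0,0,0]], twist=[0,0])

```text
time_s: 8.77
position: [539.9, -156.2, 141.5]
tool_rot: [0.081, 3.141, 0.0]
force: [-0.1, 0.5, -2.3]
grip_width: 9.7
grip_force: 25.0
```

Request:
send_rows(translation=[[0,1.5,0],[0,0,0]], twist=[0,0])

```text
time_s: 8.93
position: [540.0, -155.0, 141.5]
tool_rot: [-0.081, -3.141, 0.001]
force: [0.4, -1.0, -2.0]
grip_width: 10.0
grip_force: 25.0
```

Request:
send_rows(translation=[[0,2,0],[0,0,0]], twist=[0,0])

```text
time_s: 9.1
position: [540.1, -153.2, 141.6]
tool_rot: [0.081, 3.14, -0.001]
force: [-0.6, -4.0, -1.9]
grip_width: 9.8
grip_force: 25.1
```

Wall contact is at TCP y ≈ -154.5. I'll back off 3 mm and lower to the floor.

Request:
send_rows(translation=[[0,-3,0],[0,0,2],[0,0,2],[0,0,2],[0,0,0]], twist=[0,0,0,0,0])

```text
time_s: 9.52
position: [539.7, -155.8, 134.8]
tool_rot: [-0.081, -3.14, -0.001]
force: [0.3, 0.0, -2.5]
grip_width: 10.0
grip_force: 25.0
```

Request:
send_rows(translation=[[0,0,1.5],[0,0,0]], twist=[0,0])

```text
time_s: 9.68
position: [540.0, -155.9, 133.9]
tool_rot: [0.081, 3.14, 0.0]
force: [0.9, -0.1, -1.3]
grip_width: 9.9
grip_force: 25.0
```

Request:
send_rows(translation=[[0,0,1.5],[0,0,0]], twist=[0,0])

```text
time_s: 9.85
position: [540.6, -156.1, 133.8]
tool_rot: [0.081, 3.138, -0.001]
force: [-0.1, 0.8, 8.4]
grip_width: 9.7
grip_force: 25.0
```

The board is on the floor with its upper edge between the fingers. I'll open slightly and lean it toward -y in caged stages, widening the grip as it tilts.

Request:
send_rows(translation=[[0,0,-1],[0,0,0],[0,0,0],[0,-4,0],[0,-4,0],[0,-4,0],[0,-4,0],[0,-4,0],[0,0,0]], twist=[0,0,0,0,0,0,0,0,0], grip=20, grip_force=10)

```text
time_s: 10.6
position: [538.8, -176.8, 133.4]
tool_rot: [-0.082, -3.14, 0.0]
force: [0.4, -0.2, -0.6]
grip_width: 20.3
grip_force: 0.1
```

Request:
send_rows(translation=[[0,-3,0],[0,-3,0],[0,-3,0],[0,-3,0],[0,-3,0],[0,-3,0],[0,0,0]], twist=[0,0,0,0,0,0,0], grip=30)

```text
time_s: 11.18
position: [537.9, -194.5, 133.4]
tool_rot: [-0.081, -3.14, 0.0]
force: [0.1, 0.1, -1.0]
grip_width: 29.8
grip_force: 0.2
```

Run:
```python
from h import *
rel(541,-213,134,87)
s=manip.get_image("side")[:,:,::-1]
cv2.imwrite("pics/c6.png",cv2.resize(s[180:310,270:430],(640,520),interpolation=cv2.INTER_CUBIC))
```

```text
t 11.1833 pos [ 537.9 -194.5  133.4] tool y at 87.03 F [ 0.1  0.1 -1. ] w 29.8 gf 0.2 q [-0.39 -0.08  1.77 -0.    1.45 -1.91]
twist 0.03
tool delta [ -4.  -18.4  -0.6]
```

View pics/c6.png

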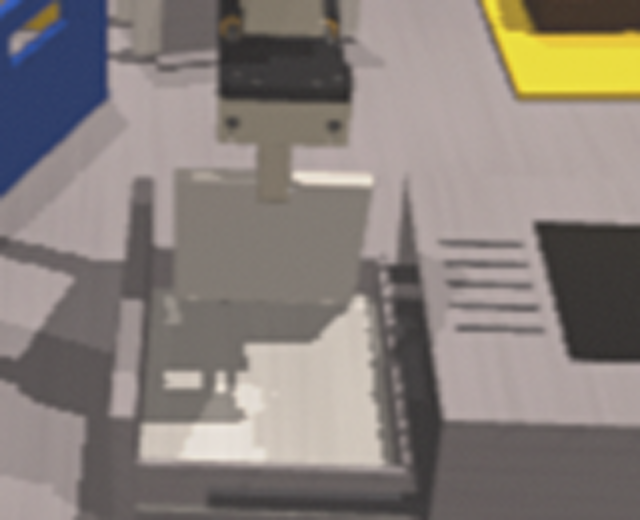

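The board's lower edge sits at the far wall and its top leans on the finger at about 70°, as planned (top edge near (275,178)). Continuing.

Request:
send_rows(translation=[[0,-3,0],[0,-3,0],[0,-3,0],[0,-3,0],[0,-3,0],[0,-3,0],[0,0,0]], twist=[0,0,0,0,0,0,0], grip=36)

```text
time_s: 11.82
position: [537.0, -212.5, 133.4]
tool_rot: [-0.081, -3.14, 0.0]
force: [0.3, -1.0, 0.4]
grip_width: 35.9
grip_force: 0.3
```

Request:
send_rows(translation=[[0,-3,0],[0,-3,3],[0,-3,3],[0,-3,4],[0,-3,4],[0,0,0]], twist=[0,0,0,0,0,0], grip=46)

```text
time_s: 12.32
position: [535.9, -227.2, 118.2]
tool_rot: [-0.081, -3.139, -0.001]
force: [-0.2, -0.6, 0.5]
grip_width: 46.0
grip_force: 0.0
```

Request:
send_rows(translation=[[0,-2,2],[0,-2,3],[0,-2,4],[0,-2,4],[0,-2,4],[0,-1,3],[0,0,0]], twist=[0,0,0,0,0,0,0], grip=58)

```text
time_s: 12.9
position: [535.4, -238.0, 98.5]
tool_rot: [-0.081, -3.14, -0.001]
force: [0.3, 1.3, -0.9]
grip_width: 57.8
grip_force: 0.0
```

Run:
```python
from h import *
rel(541,-213,134,87)
s=manip.get_image("side")[:,:,::-1]
cv2.imwrite("pics/c7.png",cv2.resize(s[180:310,270:430],(640,520),interpolation=cv2.INTER_CUBIC))
```

```text
t 12.9 pos [ 535.4 -238.    98.5] tool y at 87.03 F [ 0.3  1.3 -0.9] w 57.8 gf 0.0 q [-0.46 -0.02  1.77 -0.    1.39 -1.98]
twist 0.03
tool delta [ -4.3  25.2 -35.5]
```

View pics/c7.png

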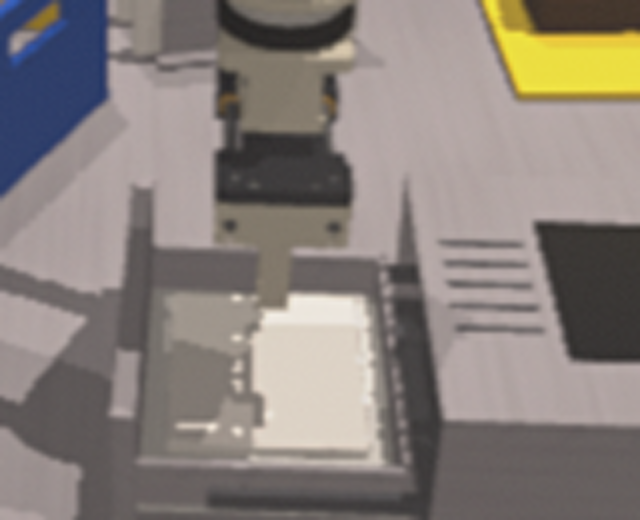

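The board looks much flatter than planned, with its near edge at (250–375, 455) and its far edge at y≈293. I'll check the geometry numerically.

Run:
```python
from h import *
S=lambda c:(270+c[0]/4,180+c[1]/4)
for n,c in(("near R",(372,450)),("near mid",(252,448)),("far R",(368,294)),("far L",(165,292)),("farmid",(300,293))):
    print(n,onz("side",S(c),28).round(1))
print("expected leaning edge",[(proj("side",[x,-267,101])-[270,180])*4 for x in(480,600)])
print("finger tip expected",(proj("side",[535,-267,81])-[270,180])*4)
s=cv2.imread("pics/c7.png");g=cv2.cvtColor(s,cv2.COLOR_BGR2GRAY)
for x in(180,340,368):print(x,[int(v) for v in g[280:480:6,x]])
print([int(v) for v in g[420,130:420:6]])
```

```text
near R [ 593.  -309.6   28. ]
near mid [ 522.8 -307.4   28. ]
far R [ 608.6 -166.1   28. ]
far L [ 474.1 -163.4   28. ]
farmid [ 563.5 -164.9   28. ]
expected leaning edge [array([179.07127476, 306.58890234]), array([384.4121388 , 305.90192801])]
finger tip expected [271.82900829 332.71530566]
180 [95, 98, 130, 153, 153, 153, 152, 153, 153, 153, 134, 119, 121, 121, 121, 121, 121, 122, 121, 122, 121, 122, 122, 122, 178, 138, 118, 133, 131, 121, 139, 121, 97, 97]
340 [100, 98, 120, 219, 233, 231, 231, 227, 212, 213, 212, 212, 212, 213, 212, 212, 212, 211, 211, 213, 211, 212, 211, 212, 211, 212, 212, 214, 184, 135, 177, 166, 116, 97]
368 [100, 101, 98, 126, 146, 156, 182, 200, 177, 194, 201, 199, 217, 220, 199, 224, 227, 226, 225, 211, 227, 204, 197, 195, 201, 204, 209, 205, 185, 170, 192, 176, 123, 96]
[110, 95, 100, 112, 114, 115, 114, 119, 129, 132, 131, 131, 131, 132, 147, 151, 152, 149, 149, 151, 146, 115, 143, 213, 213, 211, 212, 212, 212, 212, 212, 212, 212, 212, 212, 212, 212, 212, 213, 203, 198, 176, 119, 99, 87, 120, 96, 66, 64]
```

At z=28 the board spans y from -166 to -309, about 140 mm, and its near side face and the floor beyond it are visible. It is lying flat inside the drawer. I'll raise the tool and move in front of the panel.

Request:
send_rows(translation=[[0,0,-8],[0,0,-15],[0,0,-20],[0,0,-25],[0,0,-25],[0,0,-17],[12,-1,0],[24,-2,0],[30,-2,0],[30,-2,0],[24,-1,0],[12,0,0]], twist=[0,0,0,0,0,0,0,0,0,0,0,0])

```text
time_s: 13.95
position: [401.0, -238.9, 209.6]
tool_rot: [0.082, 3.14, -0.001]
force: [0.4, -0.8, 1.4]
grip_width: 58.2
grip_force: 0.0
```

Request:
send_rows(translation=[[0,0,0],[0,0,0],[0,0,0],[0,0,0]], twist=[0,0,0,0], grip=0)

```text
time_s: 14.28
position: [404.0, -239.0, 209.3]
tool_rot: [-0.08, -3.14, -0.0]
force: [0.3, -0.5, -0.8]
grip_width: 35.8
grip_force: 0.0
```

Run:
```python
from h import *
rel(402,-239,65,87)
s=manip.get_image("side")[:,:,::-1]
cv2.imwrite("pics/c8.png",cv2.resize(s[180:310,270:430],(640,520),interpolation=cv2.INTER_CUBIC))
```

```text
t 14.2833 pos [ 404.  -239.   209.3] tool y at 87.08 F [ 0.3 -0.5 -0.8] w 35.8 gf 0.0 q [-0.59 -0.34  1.87  0.    1.62 -2.11]
twist 0.08
tool delta [ 2.000e+00 -1.000e-01  1.443e+02]
```

View pics/c8.png

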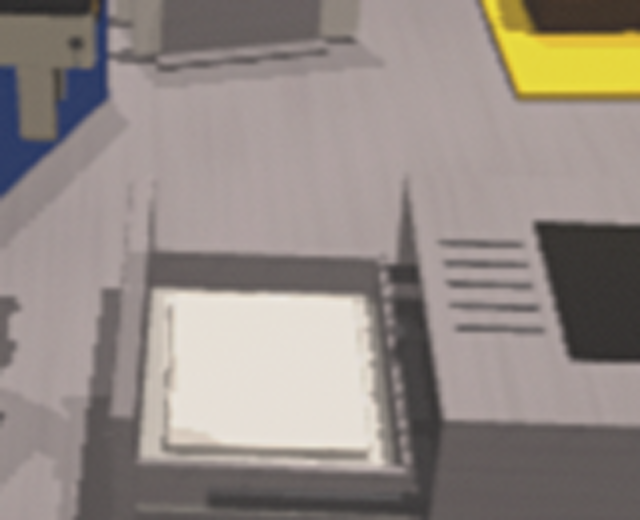

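The board lies flat on the drawer floor (corners (165,292), (365,295), (370,455), (165,450)). I'll lower the closed fingers in front of the panel.

Request:
send_rows(translation=[[2,0,10],[0,0,18],[0,0,22],[0,0,22],[0,0,22],[0,0,20],[0,0,16],[0,0,12],[0,0,2],[0,0,0]], twist=[0,0,0,0,0,0,0,0,0,0])

```text
time_s: 15.17
position: [401.2, -238.7, 64.8]
tool_rot: [-0.081, -3.139, -0.001]
force: [-0.9, 0.1, -0.5]
grip_width: 0.3
grip_force: 0.0
```

Request:
send_rows(translation=[[-7,0,0],[-7,0,0],[-7,0,0],[-5,0,0],[-5,0,0],[-5,0,0],[-5,0,0],[-5,0,0],[-5,0,0],[-5,0,0],[-5,0,0],[-5,0,0]], twist=[0,0,0,0,0,0,0,0,0,0,0,0])

```text
time_s: 16.17
position: [467.9, -242.4, 65.5]
tool_rot: [-0.081, -3.141, 0.0]
force: [-2.0, -0.8, 0.6]
grip_width: 0.2
grip_force: 0.8
```

Request:
send_rows(translation=[[-6,0,0],[-6,0,0],[-6,0,0],[-6,0,0],[-6,0,0],[-6,0,0],[-6,0,0],[-6,0,0],[-6,0,0],[-6,0,0],[-6,0,0],[-6,0,0]], twist=[0,0,0,0,0,0,0,0,0,0,0,0])

```text
time_s: 17.17
position: [539.8, -246.1, 65.4]
tool_rot: [-0.081, -3.14, -0.0]
force: [-1.7, -0.7, 0.1]
grip_width: 0.4
grip_force: 0.8
```

Request:
send_rows(translation=[[-5,0,0],[-4,0,0],[-4,0,0],[-4,0,0],[-4,0,0],[-4,0,0],[-4,0,0]], twist=[0,0,0,0,0,0,0])

```text
time_s: 17.75
position: [568.5, -247.6, 65.4]
tool_rot: [-0.081, -3.14, -0.0]
force: [-3.4, -1.0, 0.3]
grip_width: 0.4
grip_force: 1.4
```

Request:
send_rows(translation=[[-3,0,0],[-3,0,0],[-3,0,0],[-3,0,0],[-3,0,0],[-3,0,0]], twist=[0,0,0,0,0,0])

```text
time_s: 18.25
position: [586.3, -248.5, 65.4]
tool_rot: [-0.081, -3.14, -0.0]
force: [-13.5, 1.0, 5.2]
grip_width: 0.7
grip_force: 7.1
```

Request:
send_rows(translation=[[-2,0,0],[-2,0,0],[-2,0,0]], twist=[0,0,0])

```text
time_s: 18.5
position: [591.9, -248.9, 65.4]
tool_rot: [-0.081, -3.139, -0.0]
force: [-5.9, -0.1, 2.0]
grip_width: 0.9
grip_force: 3.1
```

Request:
send_rows(translation=[[-1,0,0],[-1,0,0],[0,0,0]], twist=[0,0,0])

```text
time_s: 18.75
position: [594.4, -249.0, 65.4]
tool_rot: [0.081, 3.14, -0.0]
force: [-2.1, -1.2, -0.0]
grip_width: 0.4
grip_force: 1.0
```

Request:
send_rows(translation=[[-1,0,0],[-1,0,0],[0,0,0]], twist=[0,0,0])

```text
time_s: 19.0
position: [596.5, -249.0, 65.5]
tool_rot: [0.081, 3.14, 0.0]
force: [-1.9, -0.1, 0.5]
grip_width: 0.4
grip_force: 0.4
```

Request:
send_rows(translation=[[-1,0,0],[-1,0,0],[0,0,0]], twist=[0,0,0])

```text
time_s: 19.25
position: [598.4, -249.1, 65.5]
tool_rot: [0.081, 3.14, 0.0]
force: [-2.2, -0.5, 0.3]
grip_width: 0.3
grip_force: 0.8
```

Request:
send_rows(translation=[[-1,0,0],[-1,0,0],[0,0,0]], twist=[0,0,0])

```text
time_s: 19.5
position: [600.4, -249.2, 65.5]
tool_rot: [0.081, 3.14, 0.0]
force: [-2.6, 0.4, 0.2]
grip_width: 0.3
grip_force: 0.9
```

Request:
send_rows(translation=[[-1,0,0],[-1,0,0],[0,0,0]], twist=[0,0,0])

```text
time_s: 19.75
position: [602.0, -249.3, 65.5]
tool_rot: [-0.081, -3.14, -0.0]
force: [-6.5, 1.8, 3.1]
grip_width: 0.6
grip_force: 3.4
```

Request:
send_rows(translation=[[-1,0,0],[-1,0,0],[0,0,0]], twist=[0,0,0])

```text
time_s: 20.0
position: [602.0, -249.3, 65.5]
tool_rot: [-0.081, -3.135, -0.001]
force: [-27.8, 4.2, 13.6]
grip_width: 0.2
grip_force: 13.7
```

It's firm at 602, with -28 N. I'll back off and check that the drawer stays shut.

Request:
send_rows(translation=[[3,0,0],[3,0,0],[4,0,0],[6,0,0],[10,0,0],[20,0,0],[25,0,0],[25,0,0],[25,0,0],[20,0,0],[10,0,-10],[0,0,0]], twist=[0,0,0,0,0,0,0,0,0,0,0,0])

```text
time_s: 21.0
position: [452.0, -241.8, 77.0]
tool_rot: [0.082, 3.139, -0.002]
force: [0.4, -0.2, 1.4]
grip_width: 0.5
grip_force: 0.0
```

Request:
send_rows(translation=[[0,0,-15],[0,0,-20],[0,0,-25],[0,0,-25],[0,0,-25],[0,0,-20],[0,0,-10],[0,0,0],[0,0,0],[0,0,0],[0,0,0],[0,0,0]], twist=[0,0,0,0,0,0,0,0,0,0,0,0])

```text
time_s: 22.0
position: [453.2, -241.5, 214.2]
tool_rot: [-0.081, -3.139, -0.001]
force: [0.3, -0.0, 1.1]
grip_width: 0.6
grip_force: 0.0
```

Run:
```python
from h import *
rel(402,-239,65,87)
t=manip.get_image("top")[:,:,::-1];s=manip.get_image("side")[:,:,::-1]
cv2.imwrite("pics/top_end.png",t);cv2.imwrite("pics/side_end.png",s)
# panel: expected side-view pixels of panel outer-top corner (near end) for openings 4 and 36
a=np.radians(-2.8);ex=np.array([np.cos(a),np.sin(a)]);ey=np.array([-ex[1],ex[0]]);C=np.array([725.6,-254])
for o in(0,4,36):
    q=C-ex*(114+o);print(o,"top px",proj("top",[*(q),98]).round(1),"side px near/far/mid",proj("side",[*(q-ey*113),98]).round(1),proj("side",[*(q+ey*113),98]).round(1),proj("side",[*q,98]).round(1))
print("cab front top",proj("top",[*(C-ex*100),105]).round(1),proj("side",[*(C-ex*100),105]).round(1))
g=cv2.cvtColor(s,cv2.COLOR_BGR2GRAY);gt=cv2.cvtColor(t,cv2.COLOR_BGR2GRAY)
print("side row275",[int(v) for v in g[275,345:395]])
for u in(375,400,415):print("top col",u,[int(v) for v in gt[150:190,u]])
```

```text
t 22.0 pos [ 453.2 -241.5  214.2] tool y at 87.05 F [ 0.3 -0.   1.1] w 0.6 gf 0.0 q [-0.54 -0.24  1.78  0.    1.6  -2.06]
twist 0.05
tool delta [ 51.2  -0.2 149.2]
0 top px [395.7 165.6] side px near/far/mid [374.8 285.9] [365.9 225.2] [369.9 252.4]
4 top px [395.7 166.7] side px near/far/mid [372.9 285.8] [364.4 225.2] [368.2 252.4]
36 top px [395.5 175.8] side px near/far/mid [357.9 285.4] [352.2 224.8] [354.7 252. ]
cab front top [396.1 161.3] [376.  250.3]
side row275 [161, 162, 162, 162, 162, 161, 160, 159, 161, 157, 128, 103, 100, 101, 101, 103, 104, 104, 101, 88, 80, 78, 79, 76, 77, 101, 144, 163, 164, 163, 158, 138, 119, 113, 124, 150, 163, 163, 162, 162, 164, 164, 164, 164, 163, 161, 161, 162, 164, 163]
top col 375 [162, 160, 159, 161, 161, 159, 160, 163, 159, 140, 115, 121, 150, 163, 158, 111, 63, 50, 56, 72, 84, 87, 84, 83, 91, 116, 134, 139, 140, 141, 142, 142, 141, 143, 143, 142, 142, 144, 143, 142]
top col 400 [156, 158, 158, 157, 158, 159, 161, 161, 162, 162, 153, 119, 104, 137, 158, 156, 112, 65, 51, 55, 67, 82, 86, 87, 85, 79, 71, 51, 31, 24, 27, 28, 33, 46, 63, 83, 93, 98, 89, 83]
top col 415 [156, 156, 159, 159, 157, 159, 159, 160, 160, 160, 157, 140, 119, 128, 147, 156, 147, 101, 59, 49, 51, 53, 53, 55, 55, 55, 54, 52, 50, 51, 55, 62, 65, 68, 68, 71, 72, 74, 76, 77]
```

The panel's outer edge is at top-view row about 166 and side-view column about 371. That matches an opening of 0–4 mm (36 mm open would put it at row 176, column 357), and it has held for more than a second since I let go. Handing in.

```bash
python3 -c "
from station import manip
print(manip.finish_job())"
```

```text
the job is handed in; nothing more can be done
None
```

The small board lies flat in the sanitiser drawer, which is shut and stayed shut after release. It slipped off the supporting finger partway through tipping, so the last part of its descent was not controlled. The large boards, bowl and jar were never touched, and the job was handed in at about 22 s.

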